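# Seat a carrier plate on the locating pins of a drilling fixture

## Robot

A 7-joint arm with a two-finger parallel gripper is mounted at the origin on the work surface. World frame = base frame: x ahead of the robot, y to its left, z up, the work surface at z = 0. Lengths are in m, angles in rad, forces in N, time in s.
With the tool pointing down it reaches from about 0.425 to 0.875 m from the base axis. Payload 8.4 kg.
Tool frame: the origin (TCP) lies at the centre of the arm's flange, where the gripper is bolted on; the fingertips stand 182 mm ahead of it and the grasp point (between the pads) lies 164 mm ahead of it (r.tip_extent is the distance from the TCP to the fingertips, in m); z points along the fingers, x is the direction in which the jaws open and shut, and the axes are right-handed (so a half turn about z gives the same grasp; the last joint's range is limited). The gripper opens to 87 mm and grips with 3 to 60 N. Pads are 19 mm wide; open, the fingers measure 117 mm over their backs; the gripper's body (75 mm by 190 mm) begins 51 mm behind the grasp point.
Start: joints at [1.035, 0.333, 0.04, 1.465, -0.013, 1.343, -0.059], TCP at [0.275, -0.589, 0.405] pointing down, gripper open.
Joint ranges: [-2.58, 2.58], [-0.38, 2.09], [-1.3, 1.39], [0.25, 2.4], [-1.5, 4.64], [0.08, 2.09], [-2.65, 2.65]. Speed limits (rad/s): [2.22, 2.22, 2.79, 2.79, 3.14, 3.14, 3.14].

## Interface

Orientations are given as a unit quaternion [x, y, z, w].
In Python, from cell import r gives the robot as it stands.
- The arm moves only by the tool send_rows, never from a script. Its argument "plan" is text: rows parted by semicolons, each of 7 numbers parted by spaces: the shift along the tool's x, y, z in cm, then the turn, a rotation vector about the tool's x, y, z in rad, then the opening, from -1 (shut) to 1 (fully open). In form: x y z wx wy wz jaw; .... A call has 1 to 20 rows; each row shifts and turns the pose as measured when the row begins, along the tool's axes as they then stand; what a row does not reach is not made up. A row lasts 1/8 s, in which the tool goes at most 62.5 mm and 10.7 degrees, less where a joint would pass 70% of its speed; a pose out of reach is approached as far as the arm can. A call with a gripper value outside its range is refused whole. The fingers move at their own pace and stop on an object; "squeeze" is the grip in N (left out, the last holds). Time passes only in rows, so rows that do not move let the fingers close. It gives the time, the measured TCP pose, the force and the opening at its end, in the units of the state.
- r.get_state(): the state, without advancing time (a new reading comes with each control period).
- r.camera(name): name is "side" or "top"; returns a dict with "pixels" (400x640x3 uint8, red, green, blue), "intrinsics" (3x3 intrinsics, pixels), "view" (4x4, takes a point from world to camera coordinates). Camera axes: x right, y up, looking along -z (the intrinsics and any distortion apply to the point x, -y, -z); pixel columns grow to the right and rows downward; lengths in m; the calibration is good to about 2 mm. A picture is of the moment at which its call begins. There is no depth.
- r.finish_job(): hands the job in, once; it reports no verdict.
The state is a dict: "clock": time; "joint_pos": joint angles; "qd": joint speeds; "tau": joint torques, N m; "position": TCP position; "tool_rot": TCP orientation; "contact_force": force on the tool from outside, world axes, zero at the start; "torque": the same for the moment, N m; "finger_gap": finger opening in m.
Only numpy, scipy, OpenCV 4.12 (cv2) and the standard library are available. Lean on these libraries where they do the work, as an engineer would, in place of code of your own. Each camera call takes 0.05 s, during which the arm holds its last target.

## Task

Push the aluminium carrier plate along the steel drilling fixture, off the raised step, until its two holes drop over the two locating pins and it lies flat on the bed. Only push it with the fingertips or the outside of the fingers: do not grip it or lift it, and do not touch the brass blank stuck on top of it. Leave the other things on the bench where they are.

Things in the scene. Friction and masses are not known exactly. Their poses are not given: they have to be found in the camera images.
- fixture: Fixed steel drilling fixture 165 x 240 mm: dark slab spanning x -90 to +75, y -120 to +120 in its frame; its top, the bed, is 20 mm above the bench. Origin on the bench. +x points away from the robot, +y to the robot's left, turned at most about 0.3 rad. It carries a raised step (right), a fence (far side) and two round pins.
- plate: Loose aluminium plate 100 (x) x 120 (y) x 12 mm thick, 0.5 to 0.8 kg with blank; origin: centre of underside. Starts flat on the step, 65 to 95 mm short of home in the fixture's y, turned up to 0.13 rad, not touching the fence. Seated, its axes match the fixture's, origin at (0, +45), 20 mm above the bench, right edge 3 mm clear of the step. Pushing takes 1 to 4 N.
- blank: Brass block 45 mm (x) by 36 mm (y) by 18 mm high, fixed on top of the plate towards the plate's right (-y) edge: 12 mm from that edge, centred across x. Origin at the centre of its underside. Not to be touched.
- pin_near (a point): Top centre of the locating pin nearer the robot, at (-36, +45) in the fixture's frame, 26 mm above the bench. Pins are 10 mm in diameter, 6 mm tall on the bed, tops tapered to 6.4 mm and 1 mm lower than the step: the plate slides from the step onto the pin tops, then drops 7 mm in all.
- pin_far (a point): Top centre of the other, equal pin, next to the fence, at (+36, +45) in the fixture's frame
- hole_near (a point): Centre, at the plate's underside, of the through hole nearer the robot, at (-36, 0) in the plate's frame; 14 mm diameter, so 2 mm clearance all round on pin_near
- hole_far (a point): The same for the hole farther from the robot, at (+36, 0) in the plate's frame; it goes over pin_far
- step_edge (a point): Middle of the left top edge of the bright raised step, 27 mm above the bench (7 mm above the bed). The flat step spans x -90 to +50, y -120 to -18 in the fixture's frame; this point is at (-20, -18).
- fence_face (a point): Point on the inner, robot-side face of the straight fence, at (+50.5, 0) in the fixture's frame, at the fence's top, 45 mm above the bench. The face runs along y from -120 to +105. A plate pushed flush against it has its holes in line with the pins (0.5 mm off).
- jar: Bystander: glass screw jar, 54 mm diameter, 65 mm high, standing to the left of the fixture; origin under its base
- oil: Bystander: white oil bottle, 48 mm diameter, 125 mm high, standing behind the fence; origin under its base
- screwdriver: Bystander: screwdriver 170 mm long, lying in front of the fixture's left part along its y; origin midway under it
- wrench: Bystander: wrench 140 mm long, lying behind the fence along its y; origin midway under it
- spare_blank: Bystander: spare brass blank 36 x 18 x 45 mm high, standing in front of the fixture's right corner; origin under its base
- bit_tray: Bystander: grey open tray 75 x 55 x 28 mm high, to the right of the fixture; origin under its base
- mug: Bystander: white mug, 76 mm diameter, 88 mm high, at the left front of the bench; origin under its base
Not all that is in view belongs to the job. Several things have the shape of the plate; the one meant has the colours described above.

How it is judged:
By the outcome, as a careful person would: the job done as asked, in the order asked, and still so for the second after the job is handed in, with the robot touching nothing.
It also fails if it takes over 51 s, if anything falls off the work surface, if the arm or the gripper's body presses on something with over 40 N, if the wrist force passes 120 N, or if a joint passes its speed limit or range.

## Working session

There is one attempt and no reset: what is moved stays moved. The work goes in short steps, Python scripts to look and compute and a tool call to move; the robot and the scene stay as the last step left them, time stands still between calls to the robot, and variables do not carry over. Pictures are saved under pics/ and viewed, and the job is handed in when it is done.

Besides the shell and the picture viewer there is one more tool, called after "Call:" by a JSON object that holds its "op" and its "data", one argument or row to a line. send_rows: Moves the arm, as the interface text tells. Its arguments: {"type":"object","properties":{"plan":{"type":"string"},"squeeze":{"type":"number"}},"required":["plan"]}

```bash
ls; mkdir -p pics; cat > h.py <<'E'
import numpy as np, cv2
from cell import r
def snap(name,fn):
    c=r.camera(name); cv2.imwrite(f'pics/{fn}.png',c['pixels'][:,:,::-1]); np.savez(f'pics/{fn}.npz',**{k:np.array(v) for k,v in c.items()}); return c
def ray(c,u,v):
    K=np.array(c['intrinsics']);V=np.array(c['view'])
    d=np.linalg.inv(K)@[u,v,1]; d=np.array([d[0],-d[1],-d[2]])
    R=V[:3,:3];o=-R.T@V[:3,3]; return o,R.T@d
def atz(c,u,v,z):
    o,d=ray(c,u,v); return o+d*(z-o[2])/d[2]
def proj(c,p):
    K=np.array(c['intrinsics']);V=np.array(c['view'])
    q=V[:3,:3]@np.array(p)+V[:3,3]; q=K@[q[0],-q[1],-q[2]]; return q[:2]/q[2]
def load(fn): return dict(np.load(f'pics/{fn}.npz'))
E
python3 - <<'E'
from h import *
for n in('top','side'):
    c=snap(n,n+'0'); print(n,c.keys(),np.array(c['intrinsics']).round(1).tolist(),np.array(c['view']).round(3).tolist())
print(r.get_state())
E
```

```text
pics
top dict_keys(['pixels', 'intrinsics', 'view']) [[396.0, 0.0, 315.1], [0.0, 396.0, 201.5], [0.0, 0.0, 1.0]] [[0.008, -1.0, -0.001, 0.032], [0.984, 0.008, 0.181, -0.536], [-0.181, -0.002, 0.984, -1.055], [0.0, 0.0, 0.0, 1.0]]
side dict_keys(['pixels', 'intrinsics', 'view']) [[505.6, 0.0, 323.2], [0.0, 505.6, 205.4], [0.0, 0.0, 1.0]] [[0.8, -0.599, 0.017, -0.404], [0.364, 0.509, 0.78, -0.244], [-0.476, -0.618, 0.625, -1.412], [0.0, 0.0, 0.0, 1.0]]
{'clock': 0.1, 'joint_pos': array([ 1.03478693,  0.33380316,  0.03987242,  1.46613538, -0.01341035,
        1.34331938, -0.05850027]), 'qd': array([-0.00053491, -0.00216002, -0.0005629 , -0.00151186,  0.00012225,
        0.00176025, -0.0009685 ]), 'tau': array([ 4.06283027e-03, -6.57813263e+01,  1.33999877e+00, -4.04712188e+01,
       -5.95422881e-02,  4.09073231e-02,  3.64260370e-05]), 'position': array([ 0.27491258, -0.58883111,  0.40399523]), 'tool_rot': array([ 8.43514884e-01, -5.37105345e-01, -6.11152443e-04, -3.40630281e-04]), 'contact_force': array([ 0.10023623, -0.93393974, -0.49818777]), 'torque': array([0.0460487 , 0.01796471, 0.0106933 ]), 'finger_gap': 0.08684434059015006}
```

View pics/top0.png

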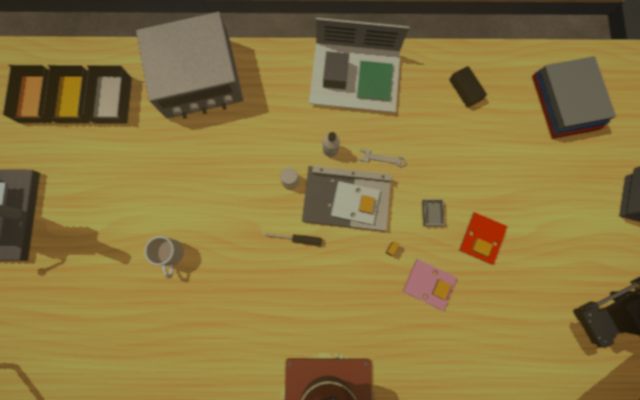

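View pics/side0.png

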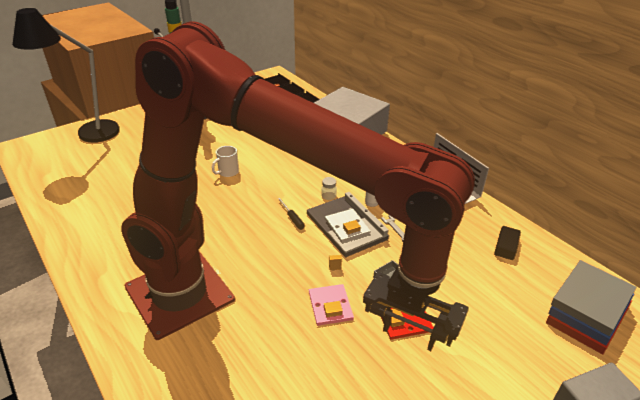

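The top view shows three plate-shaped things: the bright aluminium one on the fixture at (357,203), a red one at (484,238) and a pink one at (430,284). I choose the aluminium one on the dark fixture and will check it in a close crop.

```bash
python3 - <<'E'
import cv2
a=cv2.imread('pics/top0.png')[155:240,290:405]; cv2.imwrite('pics/c1.png',cv2.resize(a,None,fx=6.9,fy=6.9,interpolation=cv2.INTER_CUBIC))
a=cv2.imread('pics/side0.png')[180:260,295:405]; cv2.imwrite('pics/c2.png',cv2.resize(a,None,fx=7,fy=7,interpolation=cv2.INTER_CUBIC))
E
```

```text
(no output)
```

View pics/c1.png

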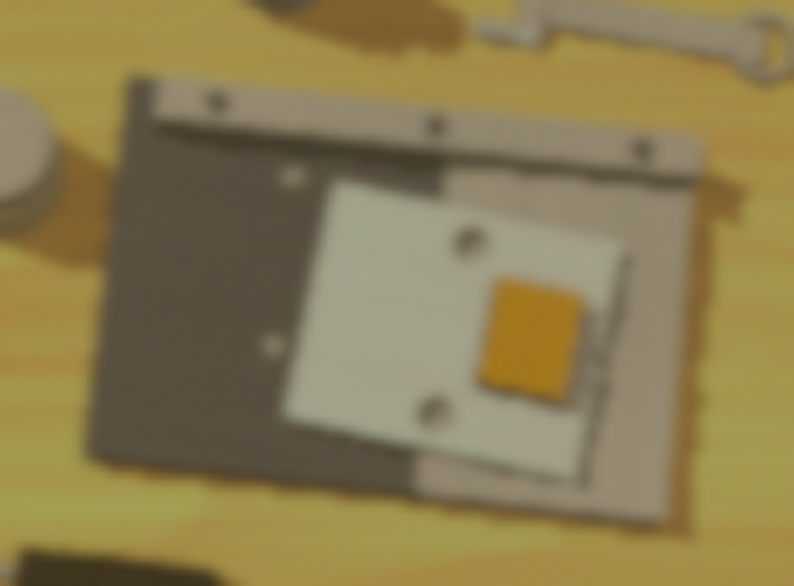

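View pics/c2.png

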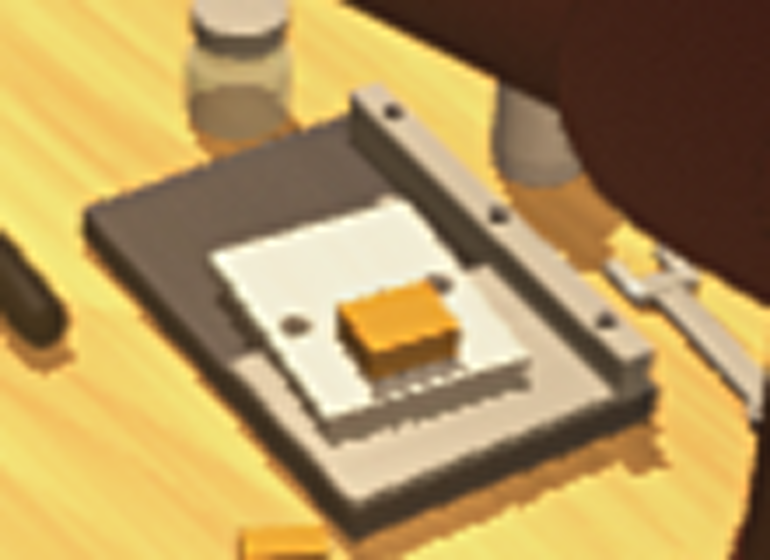

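```bash
cat > fit.py <<'E'
from h import *
from scipy.optimize import least_squares
def fit(c,pts,x0):  # pts: (u,v,lx,ly,z)
    def f(x):
        o=[]
        for u,v,lx,ly,z in pts:
            ct,s=np.cos(x[2]),np.sin(x[2])
            o+=list(proj(c,[x[0]+ct*lx-s*ly,x[1]+s*lx+ct*ly,z])-[u,v])
        return np.array(o)
    s=least_squares(f,x0,loss='soft_l1'); return s.x,f(s.x).reshape(-1,2)
def crop(l,sx,x0,y0): return [((u+.5)/sx-.5+x0,(v+.5)/sx-.5+y0,a,b,z) for u,v,a,b,z in l]
def rel(F,P):
    d=P[:2]-F[:2];c,s=np.cos(F[2]),np.sin(F[2]); return np.array([c*d[0]+s*d[1],-s*d[0]+c*d[1],P[2]-F[2]])
def w(F,x,y):
    c,s=np.cos(F[2]),np.sin(F[2]); return np.array([F[0]+c*x-s*y,F[1]+s*x+c*y])
E
python3 - <<'E'
from fit import *
c=load('top0')
F,e=fit(c,crop([(88,458,-.09,.12,.02),(668,522,-.09,-.12,.02),(128,78,.075,.12,.02),(293,176,.036,.045,.026),(272,346,-.036,.045,.026),(415,492,-.09,-.018,.027)],6.9,290,155),[.6,0,-.1])
print(F.round(4),e.round(2).tolist())
z=.039
P,e=fit(c,crop([(335,180,.05,.06,z),(622,240,.05,-.06,z),(580,485,-.05,-.06,z),(285,415,-.05,.06,z),(471,242,.036,0,z),(435,411,-.036,0,z)],6.9,290,155),[.6,0,-.1])
print(P.round(4),e.round(2).tolist()); print(rel(F,P).round(4))
print(w(P,0,-.06))
cs=load('side0')
F2,e=fit(cs,crop([(85,210,-.09,.12,.02),(355,510,-.09,-.12,.02),(233,358,-.09,-.018,.027)],7,295,180),F);print(F2.round(4),e.round(2).tolist())
P2,e=fit(cs,crop([(210,255,-.05,.06,z),(325,415,-.05,-.06,z),(529,357,.05,-.06,z),(405,200,.05,.06,z),(295,325,-.036,0,z)],7,295,180),P);print(P2.round(4),e.round(2).tolist());print(rel(F2,P2).round(4))
E
```

```text
[ 0.5615 -0.0537 -0.0973] [[-0.81, 0.22], [-0.4, -0.19], [-0.3, -0.66], [0.22, 0.26], [0.8, 0.17], [0.5, 0.08]]
[ 0.5364 -0.0771 -0.2076] [[0.05, 0.04], [0.01, 0.18], [-0.56, -0.99], [0.01, 0.03], [0.11, 0.19], [0.31, 0.31]]
[-0.0227 -0.0257 -0.1104]
[ 0.52402752 -0.135781  ]
[ 0.5681 -0.0525 -0.1082] [[-0.21, -0.86], [0.09, 0.13], [0.1, 0.47]]
[ 0.5405 -0.0756 -0.2159] [[0.12, -0.14], [0.08, 0.25], [-0.18, -0.11], [0.0, -0.01], [-0.02, 0.01]]
[-0.0249 -0.0259 -0.1077]
```

```bash
cat >> fit.py <<'E'
from scipy.spatial.transform import Rotation as Ro
F=np.array([.563,-.0533,-.100])
def go(xf,yf,ztip,yawf,F=F):
    s=r.get_state();R=Ro.from_quat(s['tool_rot'])
    t=np.r_[w(F,xf,yf),ztip+r.tip_extent]
    a=F[2]+yawf; T=Ro.from_matrix(np.array([[np.cos(a),np.sin(a),0],[np.sin(a),-np.cos(a),0],[0,0,-1]]))
    print('t',s['clock'],'pos fix',rel(F,np.r_[s['position'][:2],0])[:2].round(4),'tip',round(s['position'][2]-r.tip_extent,4),'reach',np.hypot(*t[:2]).round(3),'f',s['contact_force'].round(1),'gap',round(s['finger_gap'],4))
    print('tool shift cm (cur axes)',(R.inv().apply(t-s['position'])*100).round(2),'turn',(R.inv()*T).as_rotvec().round(3), 'shift in target axes',(T.inv().apply(t-s['position'])*100).round(2))
E
python3 - <<'E'
from fit import *
c=load('top0')
for n,u,v in(('oil',332,154),('jar',290,184),('mug',163,260)): print(n,rel(F,np.r_[atz(c,u,v,0)[:2],0])[:2].round(3))
go(-.1,-.025,.15,-np.pi/2)
go(-.1,-.025,.15,np.pi/2)
E
```

```text
oil [0.121 0.053]
jar [0.016 0.166]
mug [-0.242  0.498]
t 0.1 pos fix [-0.2332 -0.5616] tip 0.2218 reach 0.466 f [ 0.1 -0.9 -0.5] gap 0.0868
tool shift cm (cur axes) [-39.29 -38.89   7.23] turn [0.    0.001 0.537] shift in target axes [-53.66 -13.32   7.18]
t 0.1 pos fix [-0.2332 -0.5616] tip 0.2218 reach 0.466 f [ 0.1 -0.9 -0.5] gap 0.0868
tool shift cm (cur axes) [-39.29 -38.89   7.23] turn [-2.000e-03  1.000e-03 -2.605e+00] shift in target axes [53.66 13.32  7.18]
```

Call:
{"op": "send_rows", "data": {
  "plan": "0 0 0 0 0 0.18 0.35; 0 0 0 0 0 0.18 0.35; 0 0 0 0 0 0.18 0.35; -5 -1.2 0 0 0 0 0.35; -5 -1.2 0 0 0 0 0.35; -5 -1.2 0 0 0 0 0.35; -5 -1.2 0 0 0 0 0.35; -5 -1.2 0 0 0 0 0.35; -5 -1.2 0 0 0 0 0.35; -5 -1.2 0 0 0 0 0.35; -5 -1.2 0 0 0 0 0.35; -5 -1.2 0 0 0 0 0.35; 0 0 0 0 0 0 0.35; 0 0 0 0 0 0 0.35"
}}

```text
clock: 1.85
position: [0.4395, -0.1408, 0.3996]
tool_rot: [-0.663, 0.749, 0.005, -0.001]
contact_force: [-0.3, 0.1, -0.7]
finger_gap: 0.0586
```

```bash
python3 - <<'E'
from fit import *
go(-.1,-.025,.10,-np.pi/2)
E
```

```text
t 1.85 pos fix [-0.1142 -0.0994] tip 0.2174 reach 0.466 f [-0.3  0.1 -0.7] gap 0.0586
tool shift cm (cur axes) [-7.41 -1.35 11.77] turn [ 0.008  0.005 -0.022] shift in target axes [-7.44 -1.42 11.74]
```

Call:
{"op": "send_rows", "data": {
  "plan": "-3.7 0 0 0.008 0.005 -0.022 0.35; -3.7 0 0 0 0 0 0.35; 0 -1.3 3 0 0 0 0.35; 0 0 5 0 0 0 0.35; 0 0 4 0 0 0 0.35; 0 0 0 0 0 0 0.35; 0 0 0 0 0 0 0.35"
}}

```text
clock: 2.72
position: [0.4607, -0.0749, 0.2783]
tool_rot: [-0.666, 0.746, -0.001, 0.0]
contact_force: [0.8, -0.2, 0.8]
finger_gap: 0.0589
```

```bash
python3 - <<'E'
from fit import *
snap('top','top1');snap('side','side1')
go(-.1,-.025,.030,-np.pi/2)
import cv2
a=cv2.imread('pics/top1.png')[135:260,280:430]; cv2.imwrite('pics/c3.png',cv2.resize(a,None,fx=5,fy=4.8,interpolation=cv2.INTER_CUBIC))
a=cv2.imread('pics/side1.png')[150:290,250:440]; cv2.imwrite('pics/c4.png',cv2.resize(a,None,fx=4,fy=4,interpolation=cv2.INTER_CUBIC))
E
```

```text
t 2.825 pos fix [-0.0996 -0.0315] tip 0.0963 reach 0.466 f [-0.1 -0.   0.6] gap 0.0587
tool shift cm (cur axes) [-0.66  0.07  6.63] turn [-0.003 -0.001 -0.012] shift in target axes [-0.65  0.04  6.63]
```

View pics/c3.png

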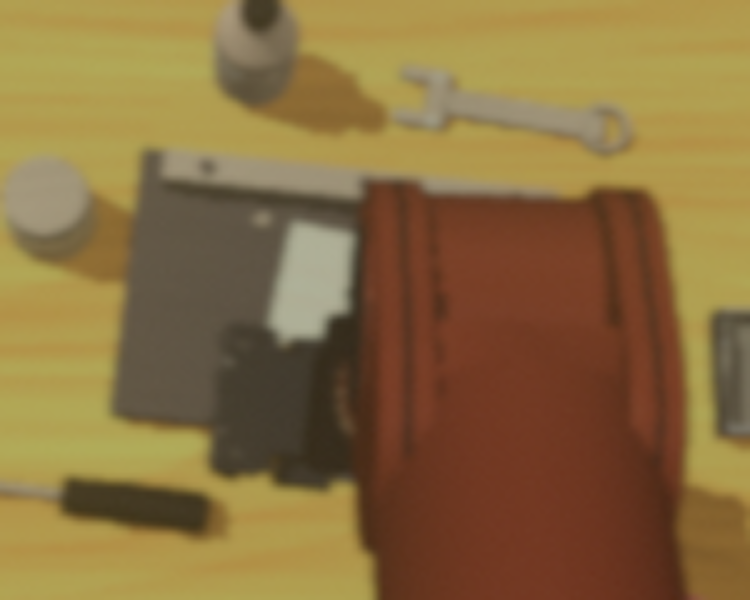

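View pics/c4.png

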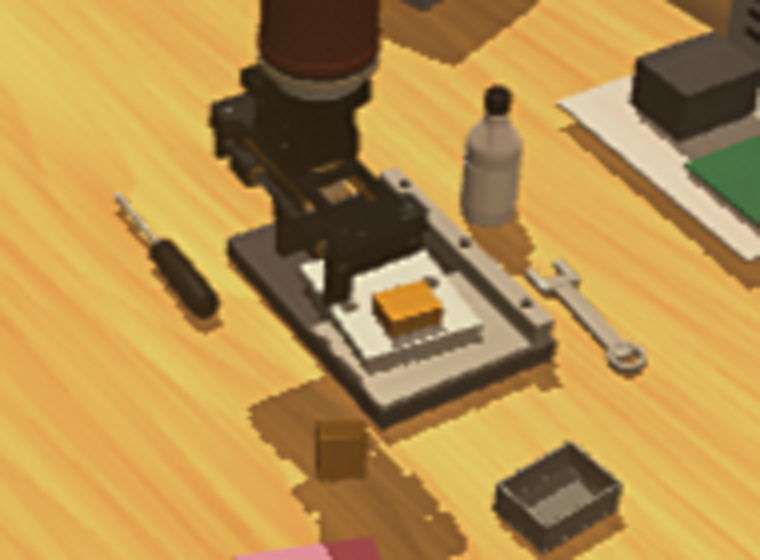

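Call:
{"op": "send_rows", "data": {
  "plan": "-0.6 0.1 3 0 0 -0.012 0.35; 0 0 2.4 0 0 0 0.35; 0 0 1 0 0 0 0.35; 0 0 0 0 0 0 0.35"
}}

```text
clock: 3.32
position: [0.4637, -0.0696, 0.219]
tool_rot: [-0.67, 0.742, -0.006, 0.004]
contact_force: [0.1, -0.5, -0.1]
finger_gap: 0.0589
```

```bash
python3 - <<'E'
from fit import *
go(-.08,-.025,.031,-np.pi/2)
E
```

```text
t 3.325 pos fix [-0.0972 -0.0261] tip 0.0368 reach 0.486 f [ 0.1 -0.5 -0.1] gap 0.0589
tool shift cm (cur axes) [-0.12 -1.71  0.6 ] turn [-0.013 -0.003 -0.001] shift in target axes [-0.11 -1.72  0.58]
```

Call:
{"op": "send_rows", "data": {
  "plan": "-0.1 0 0.6 -0.013 -0.003 0 0.35; 0 0 0 0 0 0 0.35"
}}

```text
clock: 3.58
position: [0.4647, -0.0687, 0.2144]
tool_rot: [-0.67, 0.742, -0.001, 0.001]
contact_force: [-0.5, 0.5, 0.2]
finger_gap: 0.059
```

```bash
python3 - <<'E'
from fit import *
go(-.06,-.025,.031,-np.pi/2)
E
```

```text
t 3.575 pos fix [-0.0963 -0.0252] tip 0.0322 reach 0.506 f [-0.5  0.5  0.2] gap 0.059
tool shift cm (cur axes) [-0.02 -3.63  0.13] turn [-0.002  0.    -0.002] shift in target axes [-0.02 -3.63  0.12]
```

Tip height is good. I'll push towards the fence (tool −y) in small rows.

Call:
{"op": "send_rows", "data": {
  "plan": "0 -0.4 0.1 0 0 0 0.35; 0 -0.4 0 0 0 0 0.35; 0 -0.4 0 0 0 0 0.35; 0 -0.4 0 0 0 0 0.35; 0 -0.4 0 0 0 0 0.35; 0 -0.4 0 0 0 0 0.35"
}}

```text
clock: 4.32
position: [0.4898, -0.0717, 0.2138]
tool_rot: [-0.67, 0.742, -0.001, 0.0]
contact_force: [-2.6, 0.2, 0.9]
finger_gap: 0.0587
```

```bash
python3 - <<'E'
from fit import *
go(-.06,-.025,.031,-np.pi/2)
E
```

```text
t 4.325 pos fix [-0.071  -0.0256] tip 0.0316 reach 0.506 f [-2.6  0.2  0.9] gap 0.0587
tool shift cm (cur axes) [-0.06 -1.1   0.07] turn [-0.001 -0.    -0.002] shift in target axes [-0.06 -1.1   0.06]
```

Call:
{"op": "send_rows", "data": {
  "plan": "0 -0.3 0.05 0 0 0 0.35; 0 -0.3 0 0 0 0 0.35"
}}

```text
clock: 4.58
position: [0.4962, -0.0723, 0.2132]
tool_rot: [-0.67, 0.742, -0.0, 0.0]
contact_force: [-2.7, -0.4, 0.2]
finger_gap: 0.0582
```

Call:
{"op": "send_rows", "data": {
  "plan": "0 -0.2 0 0 0 0 0.35; 0 -0.1 0 0 0 0 0.35"
}}

```text
clock: 4.82
position: [0.4995, -0.0725, 0.2132]
tool_rot: [-0.67, 0.742, -0.0, 0.0]
contact_force: [-2.4, -0.6, -0.4]
finger_gap: 0.0587
```

```bash
python3 - <<'E'
from fit import *
go(-.06,-.025,.031,-np.pi/2)
E
```

```text
t 4.825 pos fix [-0.0613 -0.0254] tip 0.031 reach 0.506 f [-2.4 -0.6 -0.4] gap 0.0587
tool shift cm (cur axes) [-0.04 -0.13 -0.  ] turn [-0.001 -0.    -0.002] shift in target axes [-0.04 -0.13 -0.  ]
```

Call:
{"op": "send_rows", "data": {
  "plan": "0 -0.15 0 0 0 0 0.35; 0 -0.1 0 0 0 0 0.35"
}}

```text
clock: 5.08
position: [0.5013, -0.0726, 0.2129]
tool_rot: [-0.67, 0.742, 0.001, -0.001]
contact_force: [-7.7, 0.4, 3.6]
finger_gap: 0.0589
```

Call:
{"op": "send_rows", "data": {
  "plan": "0 -0.15 0 0 0 0 0.35; 0 -0.1 0 0 0 0 0.35"
}}

```text
clock: 5.32
position: [0.5022, -0.0727, 0.2122]
tool_rot: [-0.67, 0.742, 0.002, -0.003]
contact_force: [-4.9, 0.1, 2.7]
finger_gap: 0.0591
```

```bash
python3 - <<'E'
from fit import *
snap('side','side2')
go(-.06,-.025,.031,-np.pi/2)
a=cv2.imread('pics/side2.png')[170:280,270:420]; cv2.imwrite('pics/c5.png',cv2.resize(a,None,fx=5,fy=5,interpolation=cv2.INTER_CUBIC))
E
```

```text
t 5.375 pos fix [-0.0586 -0.0253] tip 0.0299 reach 0.506 f [-6.8  0.6  3.3] gap 0.0587
tool shift cm (cur axes) [-0.03  0.15 -0.11] turn [ 0.007 -0.    -0.002] shift in target axes [-0.03  0.14 -0.11]
```

View pics/c5.png

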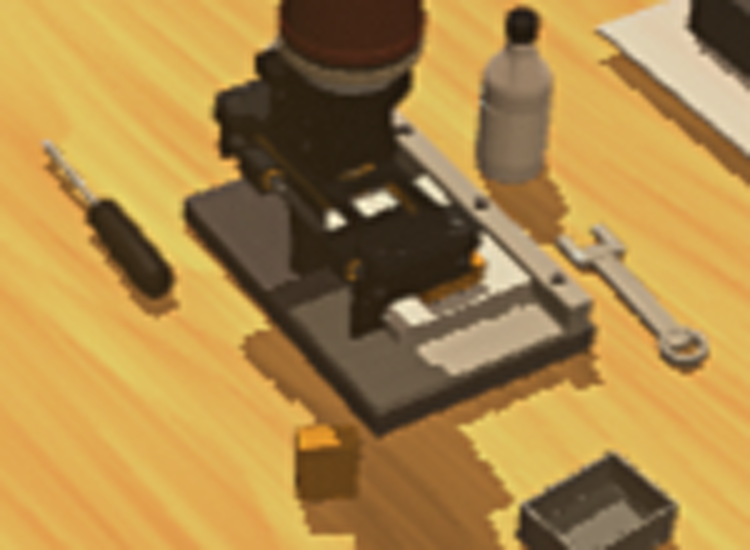

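Call:
{"op": "send_rows", "data": {
  "plan": "0 2 0 -0.007 0 0 0.35; 0 2 0 0 0 0 0.35; 0 0 -4 0 0 0 0.35; 0 0 -4 0 0 0 0.35; 0 0 0 0 0 -0.18 0.35; 0 0 0 0 0 -0.18 0.35; 0 0 0 0 0 -0.18 0.35; 0 0 0 0 0 -0.18 0.35; 0 0 0 0 0 -0.18 0.35; 0 0 0 0 0 -0.18 0.35; 0 0 0 0 0 -0.18 0.35; 0 0 0 0 0 -0.18 0.35; 0 0 0 0 0 -0.13 0.35; 0 0 0 0 0 0 0.35"
}}

```text
clock: 7.12
position: [0.4674, -0.0684, 0.2993]
tool_rot: [1.0, -0.025, 0.003, 0.001]
contact_force: [0.1, -0.1, -0.3]
finger_gap: 0.059
```

```bash
python3 - <<'E'
from fit import *
go(-.007,-.115,.10,0)
E
```

```text
t 7.125 pos fix [-0.0936 -0.0246] tip 0.1171 reach 0.57 f [ 0.1 -0.1 -0.3] gap 0.059
tool shift cm (cur axes) [8.19 9.45 1.77] turn [ 0.001 -0.007  0.049] shift in target axes [8.66 9.04 1.71]
```

Call:
{"op": "send_rows", "data": {
  "plan": "0 4.5 0 0 -0.007 0.049 0.35; 0 4.5 0 0 0 0 0.35; 4 0 0 0 0 0 0.35; 0 0 0 0 0 0 0.35"
}}

```text
clock: 7.62
position: [0.5021, -0.1654, 0.3005]
tool_rot: [0.998, -0.057, 0.002, 0.001]
contact_force: [-0.3, 0.2, -0.3]
finger_gap: 0.0589
```

```bash
python3 - <<'E'
from fit import *
snap('top','top3');snap('side','side3')
go(-.007,-.115,.05,0)
a=cv2.imread('pics/top3.png')[155:240,290:405]; cv2.imwrite('pics/c6.png',cv2.resize(a,None,fx=6.9,fy=6.9,interpolation=cv2.INTER_CUBIC))
a=cv2.imread('pics/side3.png')[180:260,295:405]; cv2.imwrite('pics/c7.png',cv2.resize(a,None,fx=7,fy=7,interpolation=cv2.INTER_CUBIC))
E
```

```text
t 7.725 pos fix [-0.0514 -0.1177] tip 0.118 reach 0.57 f [-0.6 -0.5 -0.2] gap 0.059
tool shift cm (cur axes) [ 4.42 -0.35  6.81] turn [ 0.003 -0.002 -0.014] shift in target axes [ 4.44 -0.27  6.8 ]
```

View pics/c6.png

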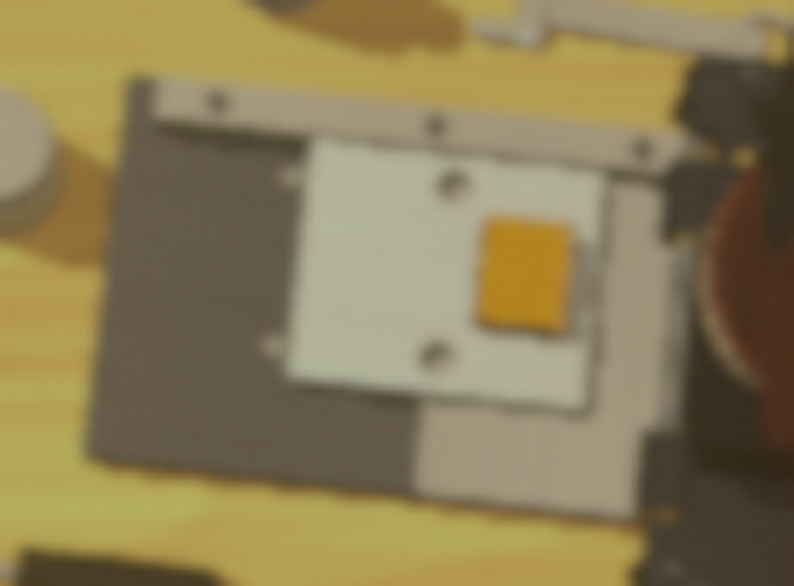

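View pics/c7.png

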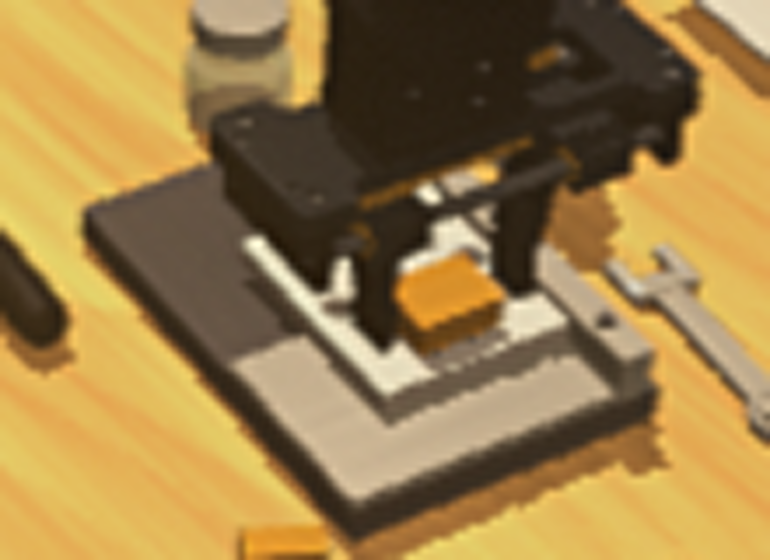

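The plate now lies flush on the fence, its far edge running from (312,140) to (606,172) in the crop. I'll measure it again.

```bash
python3 - <<'E'
from fit import *
c=load('top3');z=.039
P,e=fit(c,crop([(312,140,.05,.06,z),(606,172,.05,-.06,z),(585,411,-.05,-.06,z),(286,378,-.05,.06,z),(453,183,.036,0,z),(436,354,-.036,0,z)],6.9,290,155),[.6,0,-.1])
print(P.round(4),e.round(2).tolist(),rel(F,P).round(4))
G,e=fit(c,crop([(88,458,-.09,.12,.02),(128,78,.075,.12,.02),(290,176,.036,.045,.026),(272,346,-.036,.045,.026),(415,492,-.09,-.018,.027),(155,80,.0625,.105,.045)],6.9,290,155),[.6,0,-.1])
print(G.round(4),e.round(2).tolist(),rel(G,P).round(4))
E
```

```text
[ 0.5594 -0.0739 -0.105 ] [[0.14, -0.24], [-0.46, -0.26], [-0.44, -0.31], [0.21, -0.29], [0.22, 0.6], [0.26, 0.67]] [-0.0015 -0.0209 -0.005 ]
[ 0.5621 -0.0529 -0.0974] [[-1.07, -0.0], [-0.55, -0.88], [0.4, 0.05], [0.54, -0.05], [0.23, -0.14], [0.14, 1.21]] [-0.0007 -0.0211 -0.0075]
```

Call:
{"op": "send_rows", "data": {
  "plan": "4.4 -0.3 0 0 0 -0.011 0.35; 0 0 4 0 0 0 0.35; 0 0 3 0 0 0 0.35; 0 0 0 0 0 0 0.35"
}}

```text
clock: 8.22
position: [0.5437, -0.1666, 0.2298]
tool_rot: [0.999, -0.054, 0.001, 0.002]
contact_force: [0.0, 0.3, 0.2]
finger_gap: 0.059
```

```bash
python3 - <<'E'
from fit import *
go(-.007,-.112,.031,-.003)
E
```

```text
t 8.225 pos fix [-0.0079 -0.1146] tip 0.0476 reach 0.569 f [0.  0.3 0.2] gap 0.059
tool shift cm (cur axes) [ 0.08 -0.27  1.66] turn [ 0.004 -0.003 -0.005] shift in target axes [ 0.09 -0.26  1.66]
```

Call:
{"op": "send_rows", "data": {
  "plan": "0.1 -0.2 1.2 0.004 -0.003 -0.005 0.35; 0 0 0.4 0 0 0 0.35; 0 0 0 0 0 0 0.35"
}}

```text
clock: 8.6
position: [0.5454, -0.1645, 0.2158]
tool_rot: [0.999, -0.052, 0.002, 0.001]
contact_force: [0.8, 0.4, 0.3]
finger_gap: 0.0586
```

```bash
python3 - <<'E'
from fit import *
go(-.007,-.035,.031,-.003)
snap('side','side4')
a=cv2.imread('pics/side4.png')[180:260,295:405]; cv2.imwrite('pics/c8.png',cv2.resize(a,None,fx=7,fy=7,interpolation=cv2.INTER_CUBIC))
E
```

```text
t 8.6 pos fix [-0.0064 -0.1124] tip 0.0336 reach 0.559 f [0.8 0.4 0.3] gap 0.0586
tool shift cm (cur axes) [-0.08 -7.74  0.25] turn [ 0.001 -0.003 -0.   ] shift in target axes [-0.08 -7.74  0.26]
```

View pics/c8.png

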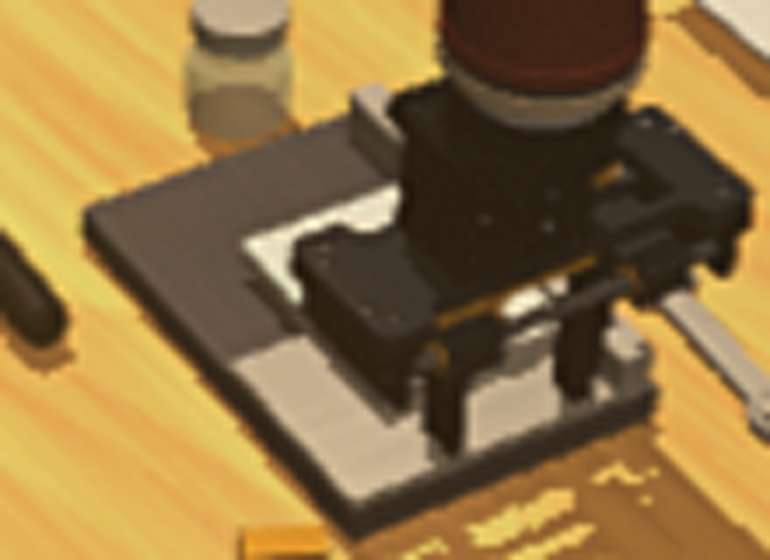

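Call:
{"op": "send_rows", "data": {
  "plan": "0 -0.4 0.2 0 -0.003 0 0.35; 0 -0.4 0 0 0 0 0.35; 0 -0.4 0 0 0 0 0.35; 0 -0.4 0 0 0 0 0.35; 0 -0.4 0 0 0 0 0.35; 0 -0.4 0 0 0 0 0.35; 0 -0.4 0 0 0 0 0.35; 0 -0.4 0 0 0 0 0.35"
}}

```text
clock: 9.65
position: [0.5492, -0.1315, 0.2149]
tool_rot: [0.999, -0.052, 0.001, 0.001]
contact_force: [-0.4, -1.7, 0.4]
finger_gap: 0.0589
```

```bash
python3 - <<'E'
from fit import *
go(-.007,-.035,.031,-.003)
E
```

```text
t 9.65 pos fix [-0.0059 -0.0792] tip 0.0327 reach 0.559 f [-0.4 -1.7  0.4] gap 0.0589
tool shift cm (cur axes) [-0.13 -4.42  0.16] turn [ 0.003 -0.002 -0.001] shift in target axes [-0.13 -4.42  0.17]
```

Call:
{"op": "send_rows", "data": {
  "plan": "0 -0.4 0.15 0.002 0 0 0.35; 0 -0.4 0.1 0 0 0 0.35; 0 -0.4 0.05 0 0 0 0.35; 0 -0.4 0 0 0 0 0.35; 0 -0.4 0 0 0 0 0.35; 0 -0.4 0 0 0 0 0.35"
}}

```text
clock: 10.4
position: [0.5519, -0.1062, 0.2117]
tool_rot: [0.999, -0.052, 0.001, 0.0]
contact_force: [0.1, -1.8, -0.3]
finger_gap: 0.0586
```

```bash
python3 - <<'E'
from fit import *
go(-.006,-.0255,.030,-.003)
snap('side','side5')
a=cv2.imread('pics/side5.png')[180:260,295:405]; cv2.imwrite('pics/c9.png',cv2.resize(a,None,fx=7,fy=7,interpolation=cv2.INTER_CUBIC))
E
```

```text
t 10.4 pos fix [-0.0057 -0.0537] tip 0.0295 reach 0.56 f [ 0.1 -1.8 -0.3] gap 0.0586
tool shift cm (cur axes) [-0.04 -2.82 -0.05] turn [ 0.001 -0.002 -0.001] shift in target axes [-0.03 -2.82 -0.05]
```

View pics/c9.png

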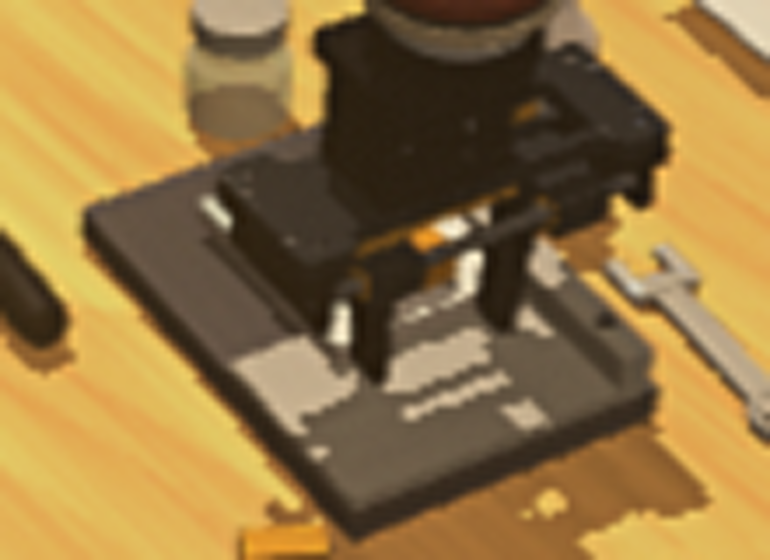

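Call:
{"op": "send_rows", "data": {
  "plan": "0 -0.4 -0.05 0 0 0 0.35; 0 -0.4 0 0 0 0 0.35; 0 -0.4 0 0 0 0 0.35; 0 -0.4 0 0 0 0 0.35"
}}

```text
clock: 10.95
position: [0.5535, -0.0886, 0.212]
tool_rot: [0.999, -0.052, 0.001, 0.0]
contact_force: [-0.2, -1.2, -1.6]
finger_gap: 0.0585
```

Call:
{"op": "send_rows", "data": {
  "plan": "0 -0.3 0 0 0 0 0.35; 0 -0.2 0 0 0 0 0.35"
}}

```text
clock: 11.2
position: [0.554, -0.083, 0.2119]
tool_rot: [0.999, -0.052, 0.001, 0.0]
contact_force: [0.6, -0.9, 0.1]
finger_gap: 0.0587
```

```bash
python3 - <<'E'
from fit import *
go(-.006,-.0255,.030,-.003)
E
```

```text
t 11.2 pos fix [-0.0059 -0.0304] tip 0.0297 reach 0.56 f [ 0.6 -0.9  0.1] gap 0.0587
tool shift cm (cur axes) [-0.01 -0.49 -0.03] turn [ 0.    -0.001 -0.001] shift in target axes [-0.01 -0.49 -0.03]
```

Call:
{"op": "send_rows", "data": {
  "plan": "0 -0.2 0 0 0 0 0.35; 0 -0.1 0 0 0 0 0.35"
}}

```text
clock: 11.45
position: [0.5545, -0.0795, 0.212]
tool_rot: [0.999, -0.052, 0.001, -0.0]
contact_force: [-0.7, -0.1, 1.5]
finger_gap: 0.0588
```

Call:
{"op": "send_rows", "data": {
  "plan": "0 -0.15 0 0 0 0 0.35; 0 0 0 0 0 0 0.35"
}}

```text
clock: 11.7
position: [0.5548, -0.0774, 0.2121]
tool_rot: [0.999, -0.051, 0.001, -0.0]
contact_force: [-0.2, 0.1, 0.7]
finger_gap: 0.0588
```

```bash
python3 - <<'E'
from fit import *
go(-.006,-.0255,.030,-.003)
snap('side','side6')
a=cv2.imread('pics/side6.png')[180:260,295:405]; cv2.imwrite('pics/c10.png',cv2.resize(a,None,fx=7,fy=7,interpolation=cv2.INTER_CUBIC))
E
```

```text
t 11.7 pos fix [-0.0058 -0.0248] tip 0.0299 reach 0.56 f [-0.2  0.1  0.7] gap 0.0588
tool shift cm (cur axes) [-0.02  0.07 -0.01] turn [-0.001 -0.002  0.   ] shift in target axes [-0.02  0.07 -0.01]
```

View pics/c10.png

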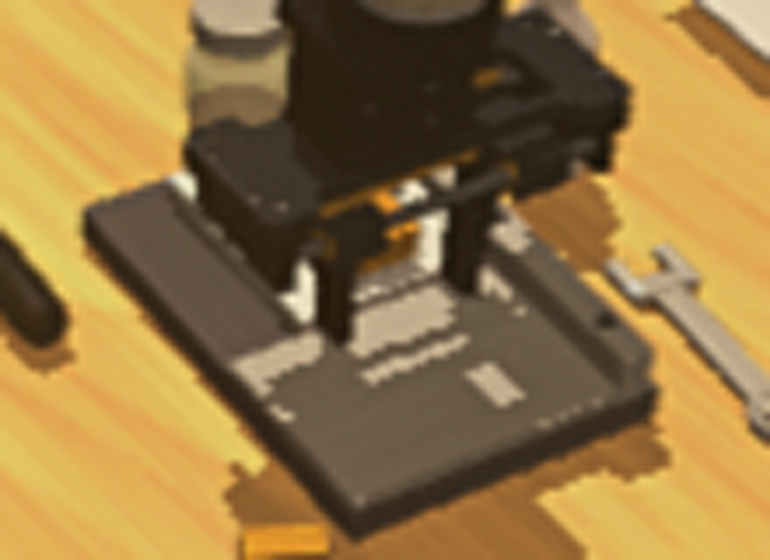

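The push force has gone to zero, which suggests the plate has dropped. I'll back away to look.

Call:
{"op": "send_rows", "data": {
  "plan": "0 1.5 -0.2 0 0 0 0.35; 0 3 0 0 0 0 0.35; 0 4 0 0 0 0 0.35; 0 0 -5 0 0 0 0.35; 0 2 -5 0 0 0 0.35; 0 6 -3 0 0 0 0.35; 0 6 0 0 0 0 0.35; 0 6 0 0 0 0 0.35; 0 0 0 0 0 0 0.35"
}}

```text
clock: 12.88
position: [0.5202, -0.3747, 0.3478]
tool_rot: [0.999, -0.054, 0.001, 0.002]
contact_force: [1.6, 0.9, -0.2]
finger_gap: 0.0588
```

```bash
python3 - <<'E'
from fit import *
snap('top','top7');snap('side','side7')
go(-.006,-.0255,.030,-.003)
a=cv2.imread('pics/top7.png')[155:240,290:405]; cv2.imwrite('pics/c11.png',cv2.resize(a,None,fx=6.9,fy=6.9,interpolation=cv2.INTER_CUBIC))
a=cv2.imread('pics/side7.png')[180:260,295:405]; cv2.imwrite('pics/c12.png',cv2.resize(a,None,fx=7,fy=7,interpolation=cv2.INTER_CUBIC))
E
```

```text
t 12.975 pos fix [-0.0087 -0.3185] tip 0.1656 reach 0.56 f [ 0.4  0.5 -0.5] gap 0.0584
tool shift cm (cur axes) [  0.19 -29.32  13.52] turn [ 0.001 -0.003  0.002] shift in target axes [  0.19 -29.3   13.56]
```

View pics/c11.png

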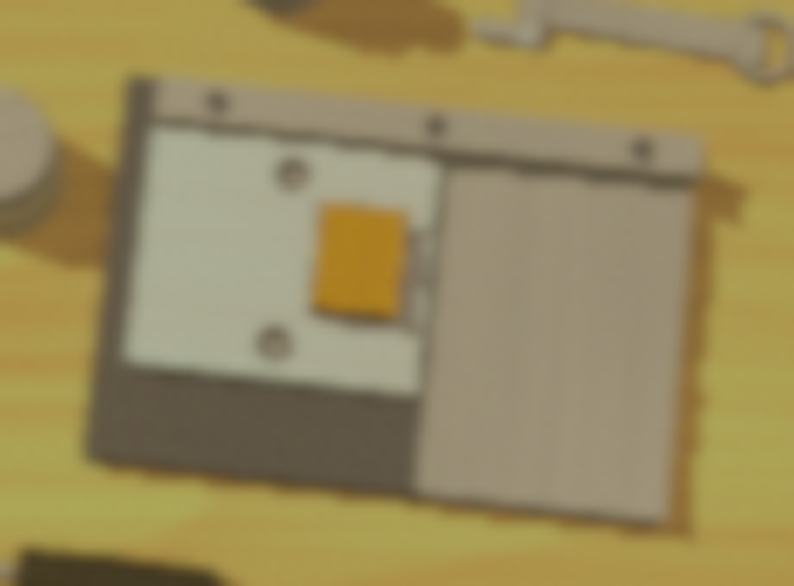

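View pics/c12.png

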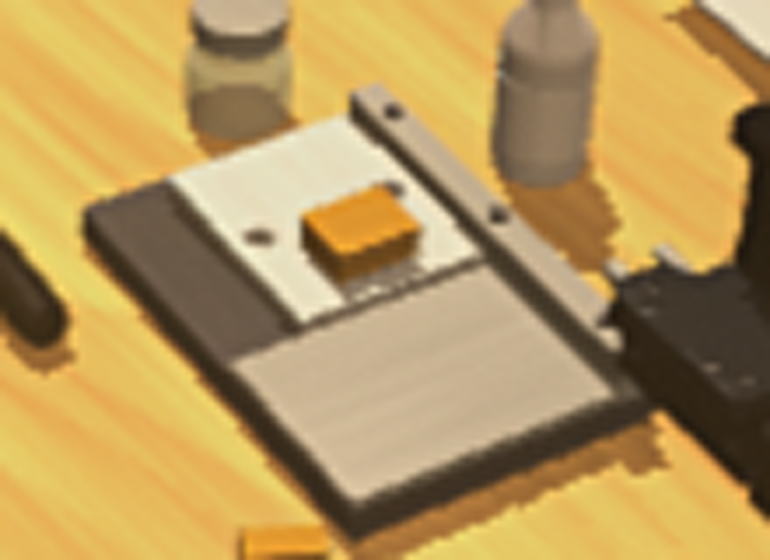

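In both views the plate looks seated: its right edge is low against the step, from (440,160) to (420,395) in the crop, and the pins show in the holes at (292,174) and (275,342). I'll check pose, height and bystanders by numbers.

```bash
python3 - <<'E'
from fit import *
c=load('top7');cs=load('side7')
for z in(.032,.039):
    P,e=fit(c,crop([(148,127,.05,.06,z),(440,160,.05,-.06,z),(420,395,-.05,-.06,z),(124,362,-.05,.06,z),(292,173,.036,0,z),(274,342,-.036,0,z)],6.9,290,155),[.6,0,-.1])
    Q,e2=fit(cs,crop([(170,180,-.05,.06,z),(303,325,-.05,-.06,z),(482,262,.05,-.06,z),(260,237,-.036,0,z)],7,295,180),P)
    print(z,P.round(4),rel(F,P).round(4),np.abs(e).max().round(2),'| side',Q.round(4),rel(F,Q).round(4),np.abs(e2).max().round(2))
# free z+pose joint tilt test: height of each corner by triangulating both views
tc=dict(nl=(124,362),nr=(420,395),fr=(440,160)); sc=dict(nl=(170,180),nr=(303,325),fr=(482,262))
for k in tc:
    a=[(q+.5)/6.9-.5+o for q,o in zip(tc[k],(290,155))]; b=[(q+.5)/7-.5+o for q,o in zip(sc[k],(295,180))]
    o1,d1=ray(c,*a);o2,d2=ray(cs,*b); s=np.linalg.lstsq(np.c_[d1,-d2],o2-o1,rcond=None)[0]
    print(k,((o1+d1*s[0]+o2+d2*s[1])/2).round(4),np.linalg.norm(o1+d1*s[0]-o2-d2*s[1]).round(4))
d=cv2.absdiff(cv2.imread('pics/top0.png'),cv2.imread('pics/top7.png')).max(2)
m=(d>40).astype('uint8'); n,_,st,_=cv2.connectedComponentsWithStats(m); print([s.tolist() for s in st[1:] if s[4]>15])
E
```

```text
0.032 [ 0.5659 -0.0074 -0.1004] [-0.0017  0.046  -0.0004] 0.52 | side [ 0.5693 -0.0101 -0.1291] [ 0.0019  0.0436 -0.0291] 0.61
0.039 [ 0.5645 -0.0071 -0.0998] [-0.0032  0.0461  0.0002] 0.55 | side [ 0.564  -0.0166 -0.1305] [-0.0027  0.0367 -0.0305] 0.7
nl [0.5245 0.0564 0.0319] 0.0049
nr [ 0.511  -0.0642  0.0331] 0.0034
fr [ 0.6102 -0.0734  0.028 ] 0.002
[[563, 116, 18, 10, 110], [569, 124, 18, 8, 79], [467, 131, 173, 269, 32831], [308, 173, 46, 37, 1231], [359, 196, 16, 18, 215], [331, 211, 20, 8, 115], [385, 389, 13, 11, 56]]
```

View pics/top7.png

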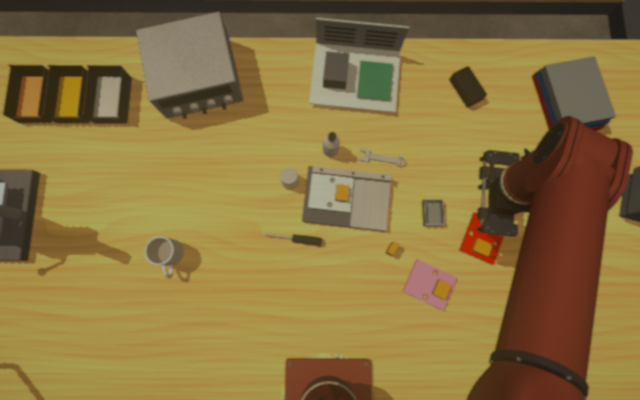

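```bash
python3 -c "
from cell import r
print(r.finish_job())"
```

```text
the job is handed in; nothing more can be done
None
```

I pushed the aluminium plate off the step and it is seated over both pins, flat on the bed; the job was handed in at about 13 s of the 51 s. First I pushed its near edge with both fingertips until it lay flush against the fence. Then I pushed its right edge with the fingers set wider apart than the brass blank. The plate was never gripped or lifted, and I kept the fingers clear of the blank.

**Last checks:**
- **Position:** the top camera puts the plate within about 2 mm of its seated position and square to the fixture within 0.001 rad.
- **Height:** three top corners came out at 28 to 33 mm. Seated is 32 mm and still on the step would be 39 mm.
- **Pins and force:** both pins show in the holes. The push force fell from about 2 N to zero at the end, as it should when the plate drops.
- **Other things on the bench:** the top picture changed only at the fixture and at the arm and its shadow, apart from a small patch at (385,389) by the robot base that I did not look into. The gripper was well clear of everything, with its tips about 166 mm up.

**Disagreement:** the side camera alone read the plate turned by 0.03 rad. That came from four hand-picked points and the top view does not show it, so I took it as picking error.

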